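Index the sample carousel, load the cooling block and send it under the reader

TASK

Index the sample carousel round until its one free place has clicked in at the yellow loading mark in front, then lower the loose blue-handled cooling block onto it, upright and in your grip all the way, so that its fins interlace with the fins of the place and it sits fully down. Let go, and index the carousel on until that block has clicked in under the reader at the back right, still fully seated. Leave the other things on the bench where they stand.

Things in the scene. Friction and masses are not known exactly. Their poses are not given: they have to be found in the camera images.
- sample_carousel: Sample carousel, fixed to the bench; position and yaw (up to 0.2 rad) vary. White base, round in front (160 mm radius), square behind (316 mm wide, to 160 mm behind the axis), 30 mm high; origin on the table's vertical axis at bench height, x to its back, y to its left, z up; its front (-x) faces the robot. A detent housing sticks out front left to 176 mm from the axis, below 50 mm.
- table_centre (a point): On the axis of the round steel index table, at its upper face, 62 mm above the bench; turns with it. Table radius 142 mm; hub to 84 mm above the bench. Six places 60 degrees apart, centred 86 mm from the axis. Five hold black-handled finned blocks that stay fixed on the table: tops 142 mm above the bench, outer corners 121 mm from the axis.
- peg_tip (a point): Top of one of six upright steel turning pegs, 132 mm above the bench; turns with the table. They stand halfway between places (60 degrees apart), 132 mm from the axis, 12 mm diameter (red tip 15 mm), rising from the table's face. This one is 30 degrees clockwise, seen from above, of the free place. Push any peg sideways with shut fingertips, outside the blocks, to index the table.
- index_table (a joint): Turn of the table, rad, positive anticlockwise seen from above (left, front, right, back). 0: free place at the loading mark; 2.094: under the reader. Endless. A sprung roller gives detents at each multiple of 1.047, with about 0.5 N m (4 N at a peg): pushed past half way, the table runs on by itself and stops in the next detent. Starts near -1.047 or -2.094.
- free_place (a point): Centre of the one free place, on the table's upper face; turns with the table; x points inward to the axis, along the fins, z up. Four upright aluminium fins stand on it, 64 mm long, 5 mm thick, 25 mm high with rounded tops, at y = -24, -8, +8, +24 mm, so with 11 mm gaps.
- load_mark (a point): Fixed: where the centre of the free place must be for loading, straight in front (-x) of the axis, 86 mm from it, at the height of the table's face, inward of the yellow pointer on the base's front rim.
- read_mark (a point): Fixed: where the centre of the free place must end, below the reader's black lens barrel (lower end 162 mm above the bench), under the hood at the back right, 120 degrees anticlockwise from the loading mark.
- hood_edge (a point): Middle of the front edge of the clear hood's roof, lower face, 182 mm above the bench, 22 mm behind the axis. The hood is 316 mm wide and covers all of the table behind this edge with roof (5 mm thick, edge trim to 189 mm), side walls and back wall; the front is open.
- reader_top (a point): Centre of the top of the grey reader box on the hood's roof, 92 x 84 mm, its top 235 mm above the bench.
- cooling_block: Loose aluminium block, 0.26-0.42 kg, on three fins (64 mm long, 5 thick, 26 high, round lower edges, at y = -16, 0, 16 mm); origin mid-underside, x along the fins. Body 64 x 54 mm, 26 to 46 mm up; caps to 54 mm; blue handle bar along x, 60 x 14 mm, 64 to 80 mm up: pinch it. Seated: fins on the table between the place's (3 mm play), either way round. Starts left or right.
- petri_pile: Pile of petri dishes, 65 mm diameter, 78 mm high, clear; origin at the centre of its underside. Leave alone. It stands at the right or at the left, where the block is not.
- beaker: Glass beaker, 76 mm wide, 95 mm high, left of the carousel; origin under its centre. Leave alone.
- timer: White interval timer with a red dial, 44 x 62 x 52 mm, near the front edge, left; origin under its centre. Leave alone.
- tape_roll: Roll of tape lying flat, 103 mm diameter, 25 mm high, far left; origin under its centre. Leave alone.
Things that resemble listed ones, but are neither listed nor needed, are in the scene too. What is shaped like the cooling_block but green is not meant.

How it is judged:
On the way, in this order (a step that is already met when the one before it is completed fails the run):
1. the free place has clicked in at the loading mark and the table is still (horizontal distance between free_place and load_mark below 0.007 m and velocity of joint index_table between -0.05 and 0.05 rad/s), for 0.2 s.
2. the block, held, is lowered so that its fins stand between the fins of the free place at the loading mark (z of cooling_block in the frame of free_place between -0.004 and 0.012 m and horizontal distance between cooling_block and free_place below 0.012 m and contact force between the fingers and cooling_block above 0.5 N and horizontal distance between free_place and load_mark below 0.012 m), for 0.04 s.
3. the block is let go, fully seated, at the loading mark (z of cooling_block in the frame of free_place between -0.004 and 0.004 m and x of cooling_block in the frame of free_place between -0.01 and 0.01 m and y of cooling_block in the frame of free_place between -0.0055 and 0.0055 m and angle between the x axis of cooling_block and the x axis of free_place, either way round below 0.12 rad and contact force between the fingers and cooling_block below 0.1 N and horizontal distance between free_place and load_mark below 0.012 m), for 0.2 s.
At the end, for the whole second after the job is handed in: The free place is in its detent under the reader (within 7 mm of the reading mark, table still); the block is fully seated in it (origin within 4 mm in height, 10 mm along and 5.5 mm across the fins, 0.12 rad), at rest and released; the other listed things are within 30 mm of where they stood (horizontal distance between free_place and read_mark below 0.007 m and velocity of joint index_table between -0.05 and 0.05 rad/s and z of cooling_block in the frame of free_place between -0.004 and 0.004 m and x of cooling_block in the frame of free_place between -0.01 and 0.01 m and y of cooling_block in the frame of free_place between -0.0055 and 0.0055 m and angle between the x axis of cooling_block and the x axis of free_place, either way round below 0.12 rad and linear speed of cooling_block below 0.02 m/s and contact force between the fingers and cooling_block below 0.1 N and distance of each of petri_pile, beaker, timer, tape_roll from where it was at the start of the episode below 0.03 m); the robot touches nothing.
It fails at once if the cooling block tips by more than 30 degrees (angle between cooling_block's own z axis and vertical above 0.52 rad).
It fails at once if the petri dishes, beaker, timer or tape roll are pushed away by more than 30 mm (distance of any of petri_pile, beaker, timer, tape_roll from where it was at the start of the episode above 0.03 m).
It also fails if it takes over 72 s, if anything falls off the work surface, if the arm or the gripper's body presses on something with over 40 N, if the wrist force passes 120 N, or if a joint passes its speed limit or range.

ROBOT

A 7-joint arm with a two-finger parallel gripper is mounted at the origin on a cart in front of the work surface, level with it; the furniture and walls round the work are solid. World frame = base frame: x ahead of the robot, y to its left, z up, the work surface at z = 0. Lengths are in m, angles in rad, forces in N, time in s.
With the tool pointing down it reaches from about 0.4 to 0.85 m from the base axis. Payload 4.5 kg.
Tool frame: the origin (TCP) lies at the very end of the fingers, on their centre line; the grasp point (between the pads) lies 19 mm behind it (r.grip_point_offset is the distance from the TCP to the grasp point, in m); z points along the fingers, y is the line along which they close (so a half turn about z gives the same grasp; the last joint's range is limited). The gripper opens to 88 mm and grips with 3 to 60 N. Pads are 18 mm wide; open, the fingers measure 123 mm over their backs; the gripper's body (75 mm by 187 mm) begins 45 mm behind the grasp point.
Start: joints at [-1.187, 0.689, -0.195, 1.565, 0.157, 0.902, -0.215], TCP at [0.214, 0.587, 0.239] pointing down, gripper open.
Joint ranges: [-3.01, 3.01], [-0.46, 2.08], [-1.47, 1.51], [0.13, 2.56], [-1, 4.14], [0.04, 2.09], [-2.66, 2.66]. Speed limits (rad/s): [2.57, 2.57, 3.14, 3.14, 3.14, 3.14, 3.14].

INTERFACE

Orientations are given as a unit quaternion [x, y, z, w].
In Python, from plant import r gives the robot as it stands.
- The arm moves only by the tool carry_out, never from a script. Its argument "rows" is a list of rows, each a list of 3 entries, a list of its own where there are three numbers: the shift along the tool's x, y, z in cm, then the turn, a rotation vector about the tool's x, y, z in degrees, then the closure, from 0 (fully open) to 1 (shut). A call has 1 to 12 rows; each row is the pose to reach, as a shift and turn from the pose commanded when the call began, along the tool's axes at that moment; what a row does not reach only later rows make up. A row lasts 1/10 s, in which the tool goes at most 50 mm and 8.59 degrees, less where a joint would pass 70% of its speed; a pose out of reach is approached as far as the arm can. A call with a gripper value outside its range is refused whole. The fingers move at their own pace and stop on an object; "newtons" is the grip in N (left out, the last holds). Time passes only in rows, so rows that repeat a pose let the fingers close. It gives the time, the measured TCP pose, the force, the opening and the grip force at its end, in the units of the state.
- r.get_state(): the state, without advancing time (a new reading comes with each control period).
- r.snapshot(name): name is "scene" or "top"; returns a dict with "image" (400x640x3 uint8, red, green, blue), "fx", "fy", "cx", "cy" (pixels), "pose" (4x4, takes a point from camera to world coordinates). Camera axes: x right, y up, looking along -z (the intrinsics and any distortion apply to the point x, -y, -z); pixel columns grow to the right and rows downward; lengths in m; the calibration is good to about 2 mm. A picture is of the moment at which its call begins. There is no depth.
- r.finish_job(): hands the job in; it is judged then, once.
The state is a dict: "clock": time; "q": joint angles; "qd": joint speeds; "joint_torque": joint torques, N m; "tool_pos": TCP position; "eef_rot": TCP orientation; "contact_force": force on the tool from outside, world axes, zero at the start; "moment": the same for the moment, N m; "opening": opening from 0.0 (shut) to 1.0 (fully open); "finger_force": force on a finger pad.
Only numpy, scipy, OpenCV 4.12 (cv2) and the standard library are available. Lean on these libraries where they do the work, as an engineer would, in place of code of your own. Each camera call takes 0.05 s, during which the arm holds its last target. There are 200 camera calls.

## Working session

There is one attempt and no reset: what is moved stays moved. The work goes in short steps, Python scripts to look and compute and a tool call to move; the robot and the scene stay as the last step left them, time stands still between calls to the robot, and variables do not carry over. Pictures are saved under pics/ and viewed, at most 10 in all, crops included, and the job is handed in when it is done.

Besides the shell and the picture viewer there is one more tool, called after ">>>" by a JSON object that holds its "op" and its "data". carry_out: Moves the arm, as the interface text tells. Its arguments: {"type":"object","properties":{"rows":{"type":"array"},"newtons":{"type":"number"}},"required":["rows"]}

```bash
mkdir -p pics; ls; python3 - <<'E'
from plant import r
import cv2,numpy as np
for n in ("scene","top"):
    s=r.snapshot(n); cv2.imwrite(f"pics/{n}0.png",s["image"][:,:,::-1])
    print(n,{k:v for k,v in s.items() if k not in("image",)})
print(r.get_state())
E
```

```text
pics
scene {'fx': 472.29062831599657, 'fy': 472.29062831599657, 'cx': 312.86668023332044, 'cy': 197.6480622219581, 'pose': array([[ 0.4774632 ,  0.38413419, -0.79023403, -0.71138886],
       [-0.87864632,  0.20557846, -0.43095028, -0.57328352],
       [-0.00308764,  0.90009912,  0.43567424,  0.84632197],
       [ 0.        ,  0.        ,  0.        ,  1.        ]])}
top {'fx': 423.4928685548084, 'fy': 423.4928685548084, 'cx': 318.7364740221285, 'cy': 194.02174665062108, 'pose': array([[ 0.00650999,  0.98607081, -0.16619859,  0.34604979],
       [-0.99978126,  0.00311472, -0.02068148,  0.10641301],
       [-0.01987575,  0.16629687,  0.9858754 ,  1.35349513],
       [ 0.        ,  0.        ,  0.        ,  1.        ]])}
{'clock': 0.1, 'q': array([-1.18720002,  0.68990454, -0.19455912,  1.5662534 ,  0.15728713,
        0.90249414, -0.2150852 ]), 'qd': array([ 2.27793752e-03, -7.18056130e-04,  5.12367952e-05, -2.74169375e-03,
       -2.08535185e-04, -8.79583379e-04,  5.28683663e-04]), 'joint_torque': array([-2.20241753e-03, -5.28501356e+01, -1.27141569e+00, -1.53835022e+01,
       -5.26582729e-02,  1.90481609e-03,  4.84071211e-05]), 'tool_pos': array([0.21401181, 0.58660305, 0.23798489]), 'eef_rot': array([ 1.73951209e-01,  9.84753919e-01, -8.27544186e-04, -1.02258747e-04]), 'contact_force': array([ 0.67989937, -0.55965396, -0.62708858]), 'moment': array([-0.01358043, -0.05555416, -0.01962648]), 'finger_force': 0.0, 'opening': 1.0019878959220716}
```

View pics/scene0.png

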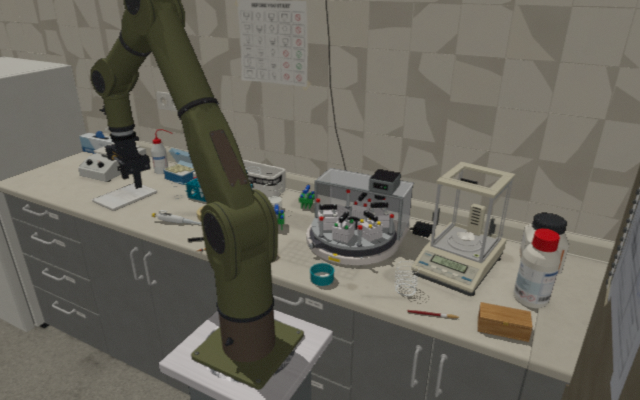

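View pics/top0.png

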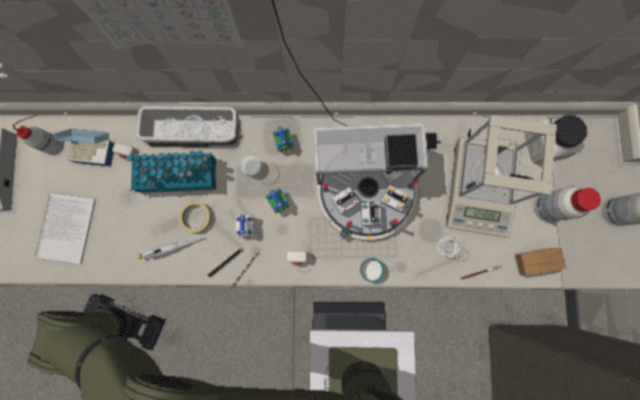

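The top view shows the carousel at about (369,187) with blocks at (345,201), (371,212) and (396,198). Three things look like the cooling block: (283,139), (278,201) and (244,225). I'll enlarge the crop to check their colours.

```bash
python3 - <<'E'
import cv2
a=cv2.imread("pics/top0.png")
cv2.imwrite("pics/c1.png",cv2.resize(a[115:265,225:425],None,fx=4,fy=4,interpolation=cv2.INTER_CUBIC))
b=cv2.imread("pics/scene0.png")
cv2.imwrite("pics/c2.png",cv2.resize(b[165:285,255:425],None,fx=4.7,fy=4.7,interpolation=cv2.INTER_CUBIC))
E
```

```text
(no output)
```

View pics/c1.png

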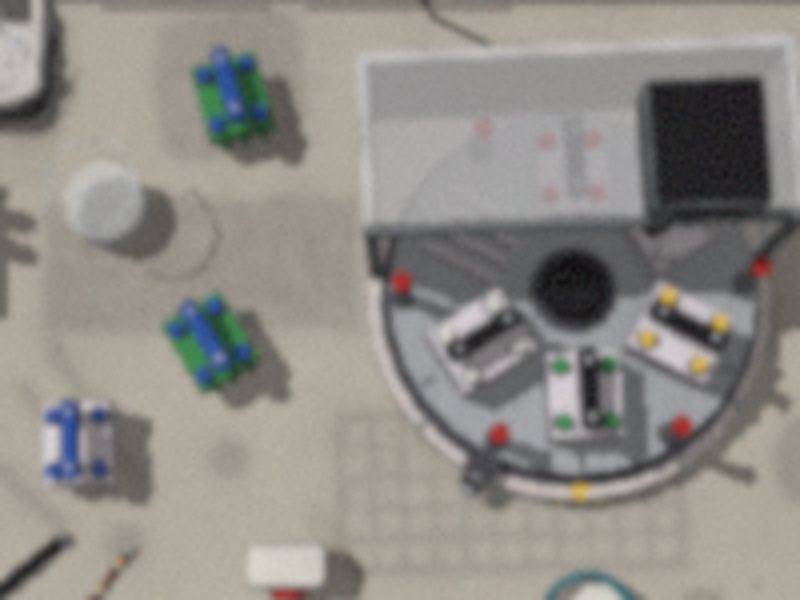

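View pics/c2.png

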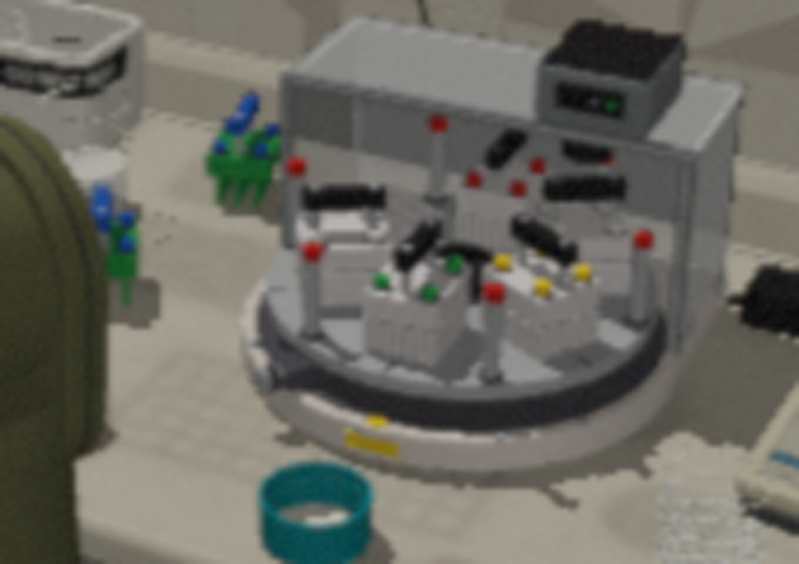

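The silver-bodied, blue-handled block at top-view pixel (243.8,225) is the one meant. The two at (283,139) and (278,201) have green bodies, so they are decoys. The carousel has blocks at front, front-left, front-right, back and back-right, so the free place is back-left (index -2.094). Next I'll measure the red tips in both cameras, plus the block.

```bash
cat > h.py <<'E'
import cv2,numpy as np
from scipy.optimize import least_squares
def K(s): return s["fx"],s["fy"],s["cx"],s["cy"]
def proj(s,P):
    P=np.atleast_2d(P); T=s["pose"]; c=(P-T[:3,3])@T[:3,:3]; fx,fy,cx,cy=K(s)
    return np.c_[cx+fx*c[:,0]/-c[:,2], cy-fy*c[:,1]/-c[:,2]]
def ray(s,uv,z):
    fx,fy,cx,cy=K(s); T=s["pose"]; d=T[:3,:3]@np.array([(uv[0]-cx)/fx,-(uv[1]-cy)/fy,-1]); o=T[:3,3]
    return o+d*(z-o[2])/d[2]
def blobs(im,m,box,amin=4):
    x0,y0,x1,y1=box; M=np.zeros(m.shape,np.uint8); M[y0:y1,x0:x1]=m[y0:y1,x0:x1]
    n,l,st,c=cv2.connectedComponentsWithStats(M)
    return [(c[i],st[i]) for i in range(1,n) if st[i,4]>=amin]
def red(im):
    a=im.astype(int); return ((a[...,0]>110)&(a[...,0]>a[...,1]*1.8)&(a[...,0]>a[...,2]*1.8))
def blue(im):
    a=im.astype(int); return ((a[...,2]>a[...,0]*1.5)&(a[...,2]>a[...,1]*1.35)&(a[...,2]>60))
E
python3 - <<'E'
from h import *; from plant import r
t=r.snapshot("top"); s=r.snapshot("scene")
tb=blobs(t["image"],red(t["image"]),(310,120,430,245)); sb=blobs(s["image"],red(s["image"]),(300,180,410,250))
for n,S,B in(("top",t,tb),("scene",s,sb)):
    for c,st in B: print(n,c.round(1),st[4],ray(S,c,.127).round(3))
yb=t["image"].astype(int); m=(yb[...,0]>150)&(yb[...,1]>110)&(yb[...,2]<90)
for c,st in blobs(None,m,(330,225,420,250),2): print("yellow",c,st[4],ray(t,c,.03).round(3))
def mod(p): 
    a=p[2]+np.pi/6+np.arange(6)*np.pi/3
    return np.c_[p[0]-.132*np.cos(a),p[1]-.132*np.sin(a),np.full(6,.127)]
def res(p):
    R=[]
    for S,B in((t,tb),(s,sb)):
        q=proj(S,mod(p))
        for c,st in B:
            d=q-c; i=np.argmin((d**2).sum(1)); R+=list(d[i])
    return np.array(R)
p=least_squares(res,[.62,-.02,0],loss="soft_l1",f_scale=1.).x
print("fit",p,res(p).round(1))
# block
for c,st in blobs(None,blue(t["image"]),(225,205,262,245),2): print("blue",c,st, ray(t,c,.08).round(4))
E
```

```text
top [414.5 181.8] 10 [ 0.59  -0.149  0.127]
top [325.  184.9] 19 [0.58  0.114 0.127]
top [394.9 221.5] 15 [ 0.473 -0.089  0.127]
top [349.4 223.4] 13 [0.467 0.043 0.127]
scene [317.4 199.5] 10 [0.588 0.117 0.127]
scene [391.7 215.1] 9 [ 0.6   -0.149  0.127]
scene [321.  217.9] 11 [0.474 0.044 0.127]
scene [359.4 226.1] 11 [ 0.483 -0.086  0.127]
yellow [369.4 236.2] 5 [ 0.437 -0.024  0.03 ]
fit [ 0.58589719 -0.01827862  0.04266208] [ 0.4 -0.5  0.1 -0.   0.1 -0.6 -0.  -0.7 -0.1  1.1 -0.6  1.1 -0.5  0.8
 -0.2  1.5]
blue [241.11688312 224.76623377] [237 216   8  18  77] [0.4657 0.3673 0.08  ]
blue [249.5 218.5] [249 218   2   2   4] [0.4848 0.3425 0.08  ]
blue [249.5 232. ] [249 231   2   3   6] [0.444  0.3411 0.08  ]
```

```bash
cat >> h.py <<'E'
from scipy.spatial.transform import Rotation as Ro
AX=np.array([.586,-.018]); YAW=np.degrees(.0427)
def pol(adeg,rad):   # angle from carousel front, anticlockwise
    a=np.radians(adeg+YAW); return AX-rad*np.array([np.cos(a),np.sin(a)])
def plan(r,W):
    """W: (x,y,z,yang) -> rows in tool frame from present pose"""
    st=r.get_state(); R=Ro.from_quat(st["eef_rot"]).as_matrix()
    y0=np.degrees(np.arctan2(R[1,1],R[0,1])); print("pos",st["tool_pos"].round(4),"yang",y0.round(1),"t",st["clock"])
    for x,y,z,ya in W:
        d=R.T@(np.array([x,y,z])-st["tool_pos"])*100
        t=-((ya-y0+90)%180-90)
        print([[*map(float,d.round(1))],[0,0,float(round(t,1))]])
E
python3 - <<'E'
from h import *; from plant import r
t=r.snapshot("top")
W=[(*pol(-44,.150),.2,55),(*pol(-44,.147),.1,55)]
for a in(-44,-38,-30,-22,-14,-6,2,8,14,18): W.append((*pol(a,.147 if a<-40 else .142),.1,np.clip(90+YAW+a,55,110)))
plan(r,W)
im=t["image"].astype(float)
w=np.clip(im[...,2]-.5*(im[...,0]+im[...,1])-25,0,None)
sub=w[205:245,228:262]; 
print(sub.round(0).astype(int)[8:32,6:26])
for c in((249.5,218.5),(249.5,232.)): print(ray(t,c,.054))
E
```

```text
pos [0.2141 0.5869 0.2383] yang 70.0 t 0.25
[[-41.7, -38.6, 3.9], [0, 0, 15.0]]
[[-42.0, -38.7, 13.9], [0, 0, 15.0]]
[[-42.0, -38.7, 13.9], [0, 0, 15.0]]
[[-42.0, -40.3, 13.9], [0, 0, 15.0]]
[[-41.6, -42.2, 13.9], [0, 0, 7.5]]
[[-41.5, -44.2, 13.9], [0, 0, -0.5]]
[[-41.6, -46.2, 13.9], [0, 0, -8.5]]
[[-42.0, -48.1, 13.9], [0, 0, -16.5]]
[[-42.7, -50.0, 13.9], [0, 0, -24.5]]
[[-43.4, -51.3, 13.9], [0, 0, -30.5]]
[[-44.2, -52.5, 13.9], [0, 0, -36.5]]
[[-44.9, -53.3, 13.9], [0, 0, -40.0]]
[[ 0  0  0  0  0  0  0  0  0  0  0  0  0  0  0  0  0  0  0  0]
 [ 0  0  0  0  0  0  0  0  0  0  0  0  0  0  0  0  0  0  0  0]
 [ 0  0  0  0  0  0  0 10 12  0  0  0  0  0  0  0  0  0  0  0]
 [ 0  0  0  0  0  0 16 26 27 18  0  0  0  0  0  0  0  0  0  0]
 [ 0  0  0  8 14 22 28 24 22 22  0  0  0  0  0  9  8  0  0  0]
 [ 0  0  2 32 46 44 38 27 26 28  6  0  0  0  6 22 30  6  0  0]
 [ 0  0  0 32 50 50 51 48 46 42 10  0  0  0  2 19 23  0  0  0]
 [ 0  0  0  4 14 24 45 57 58 48 14  0  0  0  0  0  0  0  0  0]
 [ 0  0  0  0  0  0 27 58 60 50 11  0  0  0  0  0  0  0  0  0]
 [ 0  0  0  0  0  0 19 52 64 48  4  0  0  
[... 273 characters left out ...]
 [ 0  0  0  0  0  0 14 50 65 48  1  0  0  0  0  0  0  0  0  0]
 [ 0  0  0  0  0  0 16 50 62 48  0  0  0  0  0  0  0  0  0  0]
 [ 0  0  0  0  0  0 18 45 54 44  4  0  0  0  0  0  0  0  0  0]
 [ 0  0  0  0  0  0 22 33 36 35  6  0  0  0  0  0  4  0  0  0]
 [ 0  0  0 14 24 27 32 21 20 27 10  0  0  0  2 20 26  4  0  0]
 [ 0  0  6 36 48 48 40 28 26 30 12  0  0  0  5 27 34  5  0  0]
 [ 0  0  0 24 36 38 37 32 31 25  4  0  0  0  0  5 10  0  0  0]
 [ 0  0  0  0  2  5  9 12 13  4  0  0  0  0  0  0  0  0  0  0]
 [ 0  0  0  0  0  0  0  0  0  0  0  0  0  0  0  0  0  0  0  0]
 [ 0  0  0  0  0  0  0  0  0  0  0  0  0  0  0  0  0  0  0  0]]
[0.48767457 0.34733138 0.054     ]
[0.44597321 0.34592174 0.054     ]
```

>>> {"op": "carry_out", "data": {"rows": [[[-4,-4,1],[0,0,3],1],[[-8,-8,1],[0,0,6],1],[[-12,-12,1.5],[0,0,9],1],[[-16,-15,2],[0,0,12],1],[[-20,-19,2],[0,0,15],1],[[-24,-22,2.5],[0,0,15],1],[[-28,-26,3],[0,0,15],1],[[-32,-30,3.5],[0,0,15],1],[[-36,-33,3.9],[0,0,15],1],[[-40,-37,3.9],[0,0,15],1],[[-41.9,-38.6,3.9],[0,0,15],1],[[-41.9,-38.6,3.9],[0,0,15],1]], "newtons": 20}}

```text
clock: 1.45
tool_pos: [0.4773, 0.0756, 0.1995]
eef_rot: [0.304, 0.953, -0.001, 0.001]
contact_force: [0.3, 0.0, 1.4]
opening: 0.003
finger_force: 0.0
```

```bash
python3 - <<'E'
from h import *; from plant import r
W=[(*pol(-44,.147),.15,55),(*pol(-44,.147),.1,55)]
for a in(-38,-30,-22,-14,-6,2,8,14,18): W.append((*pol(a,.142),.1,np.clip(90+YAW+a,55,110)))
plan(r,W)
E
```

```text
pos [0.4773 0.0756 0.1995] yang 54.6 t 1.45
[[0.3, 0.3, 5.0], [0, 0, -0.4]]
[[0.4, 0.3, 10.0], [0, 0, -0.4]]
[[-0.1, -1.3, 10.0], [0, 0, -0.4]]
[[-0.2, -3.3, 10.0], [0, 0, -7.9]]
[[-0.6, -5.2, 10.0], [0, 0, -15.9]]
[[-1.3, -7.1, 10.0], [0, 0, -23.9]]
[[-2.2, -8.8, 10.0], [0, 0, -31.9]]
[[-3.4, -10.4, 10.0], [0, 0, -39.9]]
[[-4.4, -11.5, 10.0], [0, 0, -45.9]]
[[-5.5, -12.5, 10.0], [0, 0, -51.9]]
[[-6.3, -13.1, 10.0], [0, 0, -55.4]]
```

>>> {"op": "carry_out", "data": {"rows": [[[0.1,0.1,4],[0,0,0],1],[[0.2,0.2,8],[0,0,0],1],[[0.2,0.2,10],[0,0,0],1],[[0,-0.6,10],[0,0,0],1],[[-0.1,-1.6,10],[0,0,-1],1],[[-0.1,-2.6,10],[0,0,-5],1],[[-0.2,-3.6,10],[0,0,-9],1],[[-0.5,-4.6,10],[0,0,-13],1],[[-0.8,-5.6,10],[0,0,-18],1],[[-1.2,-6.6,10],[0,0,-22],1],[[-1.6,-7.6,10],[0,0,-26],1],[[-2.1,-8.5,10],[0,0,-31],1]]}}

```text
clock: 2.65
tool_pos: [0.441, 0.0005, 0.101]
eef_rot: [0.032, 0.999, 0.001, -0.001]
contact_force: [-6.6, 5.8, 1.4]
opening: 0.009
finger_force: 6.4
```

```bash
cat > tab.py <<'E'
from h import *
def table(S):
    "peg phase (deg, mod 60, 0 = detent) from the top view, and tips"
    B=blobs(None,red(S["image"]),(310,120,430,245)); out=[]
    for c,st in B:
        p=ray(S,c,.127)[:2]-AX
        if abs(np.hypot(*p)-.132)<.012: out.append(np.degrees(np.arctan2(-p[1],-p[0]))-YAW)
    return np.round(out,1)
E
python3 - <<'E'
from tab import *; from plant import r
t=r.snapshot("top"); print(table(t)); cv2.imwrite("pics/t1.png",cv2.resize(t["image"][115:265,225:425,::-1],None,fx=3,fy=3,interpolation=cv2.INTER_CUBIC))
W=[]
for a in(-6,2,8,14): W.append((*pol(a,.142),.1,np.clip(90+YAW+a,55,110)))
W+=[(*pol(8,.15),.17,80),(*pol(-44,.147),.17,55),(*pol(-44,.147),.1,55)]
plan(r,W)
E
```

```text
[ 59.3 -60.4]
pos [ 0.441  -0.0028  0.101 ] yang 86.4 t 2.7
[[-0.4, -0.6, 0.1], [0, 0, -0.1]]
[[-0.5, -2.6, 0.1], [0, 0, -8.1]]
[[-0.8, -4.1, 0.1], [0, 0, -14.1]]
[[-1.2, -5.5, 0.1], [0, 0, -20.1]]
[[-0.0, -4.3, -6.9], [0, 0, 6.4]]
[[-3.0, 8.4, -6.9], [0, 0, 31.4]]
[[-3.0, 8.4, 0.1], [0, 0, 31.4]]
```

View pics/t1.png

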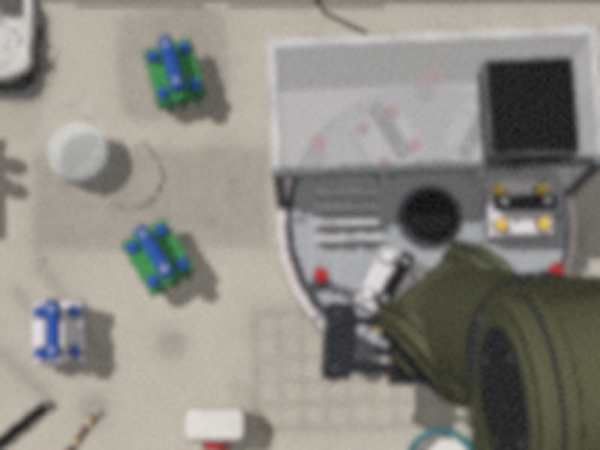

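The picture shows the table half way, with the free place's fins at left (348,215) on their way round. I'll push on, then lift and return for the second index.

>>> {"op": "carry_out", "data": {"rows": [[[-0.4,-0.6,0.1],[0,0,0],1],[[-0.4,-1.6,0.1],[0,0,-4],1],[[-0.5,-2.6,0.1],[0,0,-8],1],[[-0.5,-2.6,0.1],[0,0,-8],1],[[0.2,-2.4,-3],[0,0,-4],1],[[0.2,-2,-7],[0,0,0],1],[[-0.2,1,-7],[0,0,8],1],[[-1,4,-7],[0,0,16],1],[[-2,7,-7],[0,0,24],1],[[-3,8.4,-7],[0,0,31],1],[[-3,8.4,-7],[0,0,31.4],1],[[-3,8.4,-7],[0,0,31.4],1]]}}

```text
clock: 3.9
tool_pos: [0.4795, 0.0805, 0.17]
eef_rot: [0.304, 0.953, -0.0, 0.0]
contact_force: [-0.4, -1.0, 0.2]
opening: 0.006
finger_force: 0.0
```

```bash
python3 - <<'E'
from tab import *; from plant import r
t=r.snapshot("top"); print(table(t))
W=[(*pol(-44,.147),.1,55)]
for a in(-38,-30,-22,-14,-6,2): W.append((*pol(a,.142),.1,np.clip(90+YAW+a,55,110)))
plan(r,W)
E
```

```text
[ 89.9 -90.4]
pos [0.4791 0.0797 0.1698] yang 54.6 t 3.95
[[0.2, -0.2, 7.0], [0, 0, -0.4]]
[[-0.2, -1.7, 7.0], [0, 0, -0.4]]
[[-0.3, -3.7, 7.0], [0, 0, -7.9]]
[[-0.7, -5.6, 7.0], [0, 0, -15.9]]
[[-1.4, -7.5, 7.0], [0, 0, -23.9]]
[[-2.3, -9.3, 7.0], [0, 0, -31.9]]
[[-3.5, -10.9, 7.0], [0, 0, -39.9]]
```

>>> {"op": "carry_out", "data": {"rows": [[[0.1,-0.1,4],[0,0,0],1],[[0.2,-0.2,7],[0,0,0],1],[[0,-1,7],[0,0,0],1],[[-0.2,-2,7],[0,0,-1],1],[[-0.2,-3,7],[0,0,-5],1],[[-0.4,-4,7],[0,0,-9],1],[[-0.6,-5,7],[0,0,-13],1],[[-0.9,-6,7],[0,0,-18],1],[[-1.3,-7,7],[0,0,-22],1],[[-1.7,-8,7],[0,0,-26],1],[[-2.2,-9,7],[0,0,-31],1],[[-2.8,-9.9,7],[0,0,-35],1]]}}

```text
clock: 5.15
tool_pos: [0.4448, -0.0177, 0.1014]
eef_rot: [0.002, 1.0, -0.001, 0.001]
contact_force: [0.5, 0.4, 0.2]
opening: 0.004
finger_force: 0.0
```

```bash
python3 - <<'E'
from tab import *; from plant import r
t=r.snapshot("top"); print(table(t))
W=[(*pol(a,.142),.1,np.clip(90+YAW+a,55,110)) for a in (2,8)]
plan(r,W+[(*pol(8,.15),.2,90),(.40,.2,.2,92),(.466,.3645,.15,92)])
E
```

```text
[ 68.5 -51.1]
pos [ 0.4447 -0.0205  0.1013] yang 89.7 t 5.2
[[0.0, -0.9, 0.1], [0, 0, -4.8]]
[[-0.2, -2.3, 0.1], [0, 0, -10.8]]
[[0.6, -2.5, -9.9], [0, 0, -0.3]]
[[4.6, 22.0, -9.9], [0, 0, -2.3]]
[[-1.9, 38.5, -5.0], [0, 0, -2.3]]
```

>>> {"op": "carry_out", "data": {"rows": [[[0,-0.6,0.1],[0,0,-3],1],[[0,-0.6,0.1],[0,0,-3],1],[[0.4,-0.6,-4],[0,0,-2],1],[[0.6,-0.6,-8],[0,0,-2],1],[[1.5,3,-9.9],[0,0,-2],0.4],[[2,8,-9.9],[0,0,-2],0.4],[[2,13,-9.9],[0,0,-2],0.4],[[1,18,-9.9],[0,0,-2],0.4],[[0,23,-9.9],[0,0,-2],0.4],[[-1,28,-9.9],[0,0,-2],0.4],[[-1.9,33,-8],[0,0,-2],0.4],[[-1.9,36,-6],[0,0,-2],0.4]]}}

```text
clock: 6.4
tool_pos: [0.4682, 0.3477, 0.1613]
eef_rot: [-0.013, 1.0, 0.002, 0.002]
contact_force: [0.5, 1.3, -0.1]
opening: 0.599
finger_force: 0.0
```

```bash
python3 - <<'E'
from tab import *; from plant import r
t=r.snapshot("top"); print(table(t)); s=r.snapshot("scene")
im=np.hstack([cv2.resize(t["image"][130:250,300:440],None,fx=3.3,fy=3.3),cv2.resize(s["image"][160:280,300:420],(330,396))])
cv2.imwrite("pics/t2.png",im[:,:,::-1]); print(im.shape)
plan(r,[(.466,.3645,.12,92),(.466,.3645,.0535,92)])
E
```

```text
[ 89.8 -89.9  29.6 -29.5]
(396, 792, 3)
pos [0.4643 0.3499 0.1585] yang 91.9 t 6.5
[[-0.2, 1.4, 3.9], [0, 0, -0.1]]
[[-0.2, 1.4, 10.5], [0, 0, -0.1]]
```

View pics/t2.png

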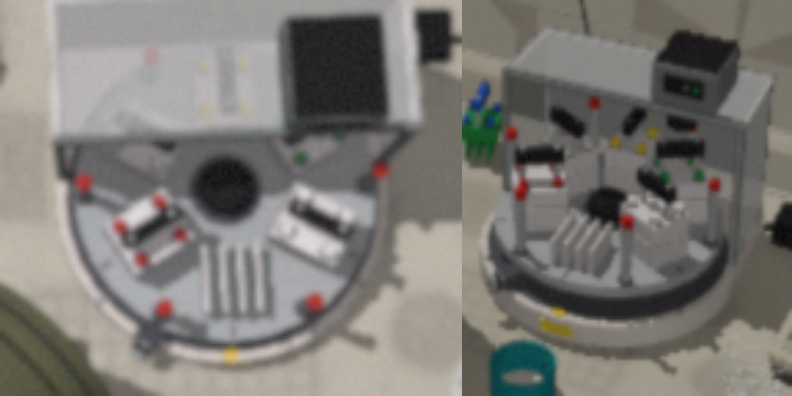

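The free place is in front at the yellow mark, with its fins at about (238,283) in the picture and all tips at ±30°/±90°, so it has clicked in. Now I'll grasp the block.

>>> {"op": "carry_out", "data": {"rows": [[[-0.1,1.4,2],[0,0,0],0.4],[[-0.1,1.4,5],[0,0,0],0.4],[[-0.1,1.4,8],[0,0,0],0.4],[[-0.1,1.4,10.4],[0,0,0],0.4],[[-0.1,1.4,10.4],[0,0,0],0.4],[[-0.1,1.4,10.4],[0,0,0],1],[[-0.1,1.4,10.4],[0,0,0],1],[[-0.1,1.4,10.4],[0,0,0],1],[[-0.1,1.4,10.4],[0,0,0],1],[[-0.1,1.4,10.4],[0,0,0],1],[[-0.1,1.4,10.4],[0,0,0],1]], "newtons": 40}}

```text
clock: 7.6
tool_pos: [0.4679, 0.3592, 0.0565]
eef_rot: [-0.014, 1.0, 0.001, 0.001]
contact_force: [-1.4, 1.3, 4.0]
opening: 0.155
finger_force: 39.2
```

```bash
python3 - <<'E'
from tab import *; from plant import r
t=r.snapshot("top"); s=r.snapshot("scene")
cv2.imwrite("pics/g_top.png",t["image"][:,:,::-1])
tb=blobs(0,red(t["image"]),(310,160,430,245)); sb=blobs(0,red(s["image"]),(300,180,410,250))
def mod(p):
    a=p[2]+np.pi/6+np.arange(6)*np.pi/3
    return np.c_[p[0]-.132*np.cos(a),p[1]-.132*np.sin(a),np.full(6,.127)]
for nm,L in(("top",[(t,tb)]),("scene",[(s,sb)]),("both",[(t,tb),(s,sb)])):
    def res(p):
        R=[]
        for S,B in L:
            q=proj(S,mod(p))
            for c,st in B:
                d=q-c; R+=list(d[np.argmin((d**2).sum(1))])
        return np.array(R)
    p=least_squares(res,[.586,-.018,.043],loss="soft_l1").x; print(nm,p.round(4),res(p).round(1))
g=t["image"].astype(float).mean(2)
print(g[206:226:3,358:388].round(0).astype(int))
for tt in ([-.024,-.008,.008,.024]):
    c,sn=np.cos(.0427),np.sin(.0427); P=[[.586-.086*c-e*c-tt*sn*-1*-1,-.018-.086*sn-e*sn+tt*c,.087] for e in(-.03,.03)]; print(tt,proj(t,np.array(P)).round(1).tolist())
print(r.get_state()); plan(r,[])
E
```

```text
top [ 0.585  -0.0194  0.0452] [  0.5   0.2   0.6   0.4 -22.5  -5.7 -10.7 -13.4  -4.3  22.4   7.4  15.
   0.7  -0.3   0.5  -0.4]
scene [ 0.5984 -0.0156  0.0343] [  1.   -0.4   0.3   0.3 -13.1   2.3  -0.2  -0.4   0.3  -0.5]
both [ 0.5868 -0.0193  0.0442] [  0.4  -0.4   0.6  -0.3 -22.6  -6.4 -10.7 -14.1  -4.4  21.8   7.3  14.4
   0.6  -0.9   0.4  -1.    0.3   1.2  -0.1   2.2 -13.5   4.2  -0.3   1.1
   0.3   1.4]
[[103 107 134 168 161 134 111 127 155 174 154 126 121 149 178 160 127 122
  150 180 170 138 120 124 152 160 160 150 137 126]
 [106 107 126 160 168 142 116 111 147 177 152 118 112 148 182 165 125 108
  129 163 171 144 116 123 150 167 169 170 169 168]
 [156 163 159 165 176 151 116 112 146 176 160 121 115 140 172 166 132 109
  113 152 174 151 117 123 150 165 170 170 171 170]
 [175 173 167 169 178 158 119 114 149 184 166 128 109 126 158 175 147 114
  107 147 176 154 118 120 146 165 171 168 169 168]
 [173 173 167 169 180 164 123 108 136 171 164 136 111 114 150 175 149 116
  112 148 179 163 123 109 123 154 170 171 173 172]
 [172 170 168 175 188 168 128 110 120 158 172 148 117 114 149 
[... 410 characters left out ...]
2,  1.79426759,  0.54802707,
        0.51803065,  0.36196293]), 'qd': array([ 0.00212748, -0.0006712 ,  0.00157711, -0.00092351,  0.00079935,
       -0.00021078, -0.00082871]), 'joint_torque': array([ 9.34838802e-01, -5.12862539e+01, -2.28243202e+00, -6.78351358e+00,
        6.85931300e-02,  6.54200111e-01,  3.21056075e-03]), 'tool_pos': array([0.46797116, 0.35917885, 0.0564514 ]), 'eef_rot': array([-1.37556602e-02,  9.99904534e-01,  1.13778272e-03,  6.40601382e-04]), 'contact_force': array([0.12977199, 1.34947652, 5.72582338]), 'moment': array([0.41805534, 0.00057525, 0.0423398 ]), 'finger_force': 39.129080169221595, 'opening': 0.15775531072823507}
pos [0.468  0.3592 0.0565] yang 91.6 t 7.7
```

>>> {"op": "carry_out", "data": {"rows": [[[0,0,-1],[0,0,0],1],[[0,0,-3],[0,0,0],1],[[0,0,-6],[0,0,0],1],[[0,0,-10],[0,0,0],1],[[0,-3,-14],[0,0,0],1],[[0,-7,-15.5],[0,0,0],1],[[0,-11,-15.5],[0,0,0],1],[[0,-15,-15.5],[0,0,0],1],[[-1,-19,-15.5],[0,0,0],1],[[-1,-23,-15.5],[0,0,0],1],[[-2,-27,-15.5],[0,0,0],1],[[-2,-30,-15.5],[0,0,0],1]]}}

```text
clock: 8.9
tool_pos: [0.4953, 0.0542, 0.2102]
eef_rot: [-0.012, 1.0, -0.002, -0.001]
contact_force: [0.4, -0.4, -3.5]
opening: 0.159
finger_force: 39.2
```

```bash
python3 - <<'E'
from tab import *; from plant import r
t=r.snapshot("top"); print(table(t)); print({k:r.get_state()[k] for k in("contact_force","moment","opening","finger_force")})
plan(r,[(.502,-.0214,.20,92.4),(.502,-.0214,.16,92.4),(.502,-.0214,.1185,92.4)])
E
```

```text
[89.7]
{'contact_force': array([-0.79535882, -5.27113472, -4.35616312]), 'moment': array([-0.43776498,  0.20223055,  0.03599081]), 'opening': 0.15472421881860665, 'finger_force': 39.561270642572026}
pos [0.4943 0.0478 0.2096] yang 91.0 t 8.95
[[-0.7, -6.9, 1.0], [0, 0, -1.4]]
[[-0.7, -6.9, 5.0], [0, 0, -1.4]]
[[-0.7, -6.8, 9.2], [0, 0, -1.4]]
```

>>> {"op": "carry_out", "data": {"rows": [[[-0.5,-3,0],[0,0,-1],1],[[-0.7,-6,0],[0,0,-1.4],1],[[-0.7,-6.5,2],[0,0,-1.4],1],[[-0.7,-6.5,4],[0,0,-1.4],1],[[-0.7,-6.5,4],[0,0,-1.4],1],[[-0.7,-6.5,4],[0,0,-1.4],1],[[-0.7,-6.5,4],[0,0,-1.4],1],[[-0.7,-6.5,4],[0,0,-1.4],1]]}}

```text
clock: 9.75
tool_pos: [0.5049, -0.0058, 0.1715]
eef_rot: [-0.026, 1.0, 0.0, 0.001]
contact_force: [-0.0, 0.9, -3.6]
opening: 0.153
finger_force: 39.6
```

```bash
python3 - <<'E'
from tab import *; from plant import r
s=r.snapshot("scene"); st=r.get_state(); print({k:st[k] for k in("contact_force","moment","opening","finger_force","eef_rot")})
plan(r,[(.502,-.0214,.16,92.4),(.502,-.0214,.1185,92.4)])
cv2.imwrite("pics/s3.png",cv2.resize(s["image"][175:265,300:420,::-1],None,fx=6.4,fy=6.4,interpolation=cv2.INTER_CUBIC))
p=st["tool_pos"]; R=Ro.from_quat(st["eef_rot"]).as_matrix()
# predicted pixel of block underside front fin ends & of place fins, in crop px
c=lambda P:((proj(s,P)-[300,175])*6.4).round(0).astype(int).tolist()
b=p+np.array([-.002,0,-.0565]); yv=R[:,1]; xv=np.cross(yv,[0,0,1])
print("block bottom near fin ends",c(np.array([b-.032*xv+k*yv for k in(-.016,0,.016)])))
cs,sn=np.cos(.0427),np.sin(.0427); X=np.array([cs,sn,0]);Y=np.array([-sn,cs,0]); f=np.array([.5001,-.0217,.087])
print("place fin tops near",c(np.array([f-.03*X+k*Y for k in(-.024,-.008,.008,.024)])))
E
```

```text
{'contact_force': array([ 0.40637899, -0.41421465, -3.31272346]), 'moment': array([0.02606024, 0.01586331, 0.00127041]), 'opening': 0.15269681271269842, 'finger_force': 39.636951270658756, 'eef_rot': array([-2.60001533e-02,  9.99661732e-01,  9.14018358e-06,  6.43715109e-04])}
pos [ 0.5049 -0.0059  0.1715] yang 93.0 t 9.8
[[0.4, -1.5, 1.1], [0, 0, 0.6]]
[[0.4, -1.5, 5.3], [0, 0, 0.6]]
block bottom near fin ends [[253, 329], [223, 322], [193, 316]]
place fin tops near [[294, 390], [264, 383], [235, 376], [205, 369]]
```

View pics/s3.png

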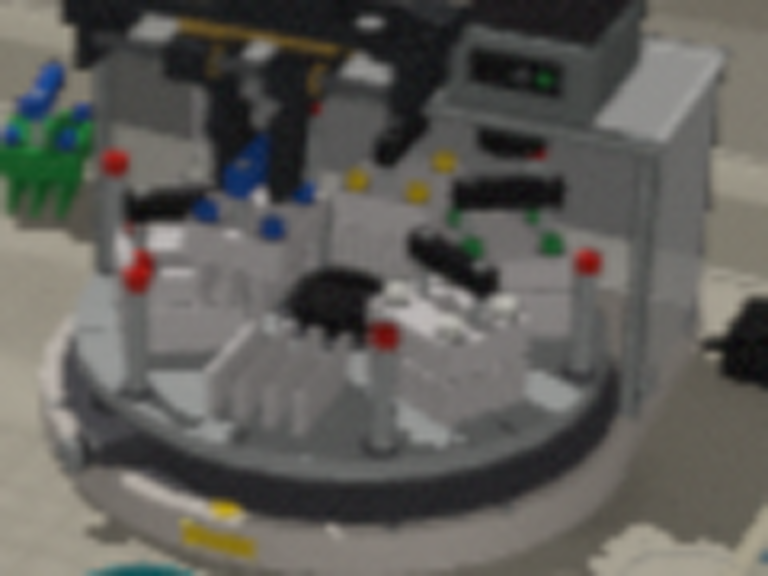

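The picture shows the block held upright at (250,190), about 15 mm left of the place fins at (205–300,370–400). I'll compare the cap pixels with the predictions, then shift.

>>> {"op": "carry_out", "data": {"rows": [[[0.2,-0.8,0],[0,0,0.6],1],[[0.4,-1.5,0],[0,0,0.6],1],[[0.4,-1.5,0.5],[0,0,0.6],1],[[0.4,-1.5,0.8],[0,0,0.6],1],[[0.4,-1.5,1],[0,0,0.6],1],[[0.4,-1.5,1],[0,0,0.6],1],[[0.4,-1.5,1],[0,0,0.6],1]]}}

```text
clock: 10.5
tool_pos: [0.5013, -0.021, 0.1606]
eef_rot: [-0.021, 1.0, 0.0, -0.0]
contact_force: [0.9, -0.4, -3.1]
opening: 0.153
finger_force: 39.6
```

```bash
python3 - <<'E'
from tab import *; from plant import r
s=r.snapshot("scene"); t=r.snapshot("top"); st=r.get_state(); 
plan(r,[(.502,-.0214,.1185,92.4)])
p=st["tool_pos"]; R=Ro.from_quat(st["eef_rot"]).as_matrix(); yv=R[:,1]; xv=np.cross(yv,[0,0,1]); b=p+np.array([-.002,0,-.0565])
for i,j in((-1,1),(-1,-1),(1,-1),(1,1)): print(i,j,proj(s,b+.021*i*xv+.0185*j*yv+np.array([0,0,.051])).round(1))
im=s["image"].astype(float); w=im[...,2]-im[...,0]*.6-im[...,1]*.6; 
for c,stt in blobs(0,(w>18),(325,185,365,220),3): print("blue",c.round(1),stt)
for c,stt in blobs(0,red(s["image"]),(300,180,410,250)): print("red",c.round(1),stt[4])
a=np.radians([-90,-30,30,90]); print(proj(s,np.array([[*pol(np.degrees(q),.132),.127] for q in a])).round(1).tolist())
E
```

```text
pos [ 0.5014 -0.0211  0.1608] yang 92.4 t 10.6
[[-0.1, -0.0, 4.2], [0, 0, -0.0]]
-1 1 [[334.9 212.9]]
-1 -1 [[345.7 215.3]]
1 -1 [[350.8 209.8]]
1 1 [[340.1 207.5]]
blue [342.2 205.2] [338 200   8  11  49]
blue [350.8 209.1] [349 208   4   3  10]
blue [335.7 212.1] [334 211   4   3   9]
blue [346. 215.] [345 214   3   3   9]
red [317.5 199.6] 11
red [321.5 216.7] 18
red [391.5 215.4] 11
[[317.3, 200.5], [320.4, 218.7], [359.1, 227.5], [391.0, 216.2]]
```

>>> {"op": "carry_out", "data": {"rows": [[[0,0,0.8],[0,0,0],1],[[0,0,1.4],[0,0,0],1],[[0,0,1.8],[0,0,0],1],[[0,0,2.2],[0,0,0],1],[[0,0,2.6],[0,0,0],1],[[0,0,2.6],[0,0,0],1]]}}

```text
clock: 11.2
tool_pos: [0.501, -0.0217, 0.1341]
eef_rot: [-0.02, 1.0, -0.0, -0.0]
contact_force: [-0.6, -1.3, -4.8]
opening: 0.152
finger_force: 39.6
```

Past the fin tops (contact would have come at 0.1435) with no resistance; continuing.

>>> {"op": "carry_out", "data": {"rows": [[[0,0,0.4],[0,0,0],1],[[0,0,0.8],[0,0,0],1],[[0,0,1.2],[0,0,0],1],[[0,0,1.5],[0,0,0],1],[[0,0,1.6],[0,0,0],1],[[0,0,1.6],[0,0,0],1]]}}

```text
clock: 11.8
tool_pos: [0.5011, -0.0215, 0.1185]
eef_rot: [-0.021, 1.0, -0.0, -0.0]
contact_force: [0.1, -1.2, -5.1]
opening: 0.153
finger_force: 39.5
```

>>> {"op": "carry_out", "data": {"rows": [[[0,0,0.1],[0,0,0],1],[[0,0,0.2],[0,0,0],1],[[0,0,0.2],[0,0,0],1],[[0,0,0.2],[0,0,0],1]]}}

```text
clock: 12.2
tool_pos: [0.5013, -0.0207, 0.1178]
eef_rot: [-0.021, 1.0, 0.0, 0.001]
contact_force: [-2.3, -0.4, 7.9]
opening: 0.153
finger_force: 39.2
```

>>> {"op": "carry_out", "data": {"rows": [[[0,0,0.1],[0,0,0],0.5],[[0,0,0.1],[0,0,0],0.5],[[0,0,0.1],[0,0,0],0.5],[[0,0,0.1],[0,0,0],0.5],[[0,0,-0.5],[0,0,0],0.5],[[0,0,-3],[0,0,0],0.5],[[0,0,-6],[0,0,0],0.5],[[0,0,-9],[0,0,0],0.5],[[2,4,-9],[0,0,8],1],[[5,7,-9],[0,0,16],1],[[5,9,-9],[0,0,24],1],[[5,9,-9],[0,0,30],1]]}}

```text
clock: 13.4
tool_pos: [0.4469, 0.07, 0.2076]
eef_rot: [0.239, 0.971, 0.001, 0.0]
contact_force: [1.3, 0.4, -0.4]
opening: 0.166
finger_force: 0.0
```

```bash
python3 - <<'E'
from tab import *; from plant import r
s=r.snapshot("scene"); t=r.snapshot("top"); print(table(t))
im=np.hstack([cv2.resize(t["image"][150:250,310:430],(480,400)),cv2.resize(s["image"][175:265,310:400],(320,320),interpolation=cv2.INTER_CUBIC)[:,:] if 0 else cv2.resize(s["image"][170:270,300:380],(320,400),interpolation=cv2.INTER_CUBIC)])
cv2.imwrite("pics/seat.png",im[:,:,::-1])
W=[(*pol(-44,.147),.17,55),(*pol(-44,.147),.1,55)]
for a in(-38,-30,-22,-14,-6): W.append((*pol(a,.142),.1,np.clip(90+YAW+a,55,110)))
plan(r,W)
E
```

```text
[ 89.5 -90.2  29.6]
pos [0.4476 0.0673 0.2073] yang 62.5 t 13.5
[[-2.0, 2.4, 3.7], [0, 0, 7.5]]
[[-2.0, 2.4, 10.7], [0, 0, 7.5]]
[[-2.2, 0.8, 10.7], [0, 0, 7.5]]
[[-2.0, -1.2, 10.7], [0, 0, 0.0]]
[[-2.2, -3.1, 10.7], [0, 0, -8.0]]
[[-2.6, -5.1, 10.7], [0, 0, -16.0]]
[[-3.2, -6.9, 10.7], [0, 0, -24.0]]
```

View pics/seat.png

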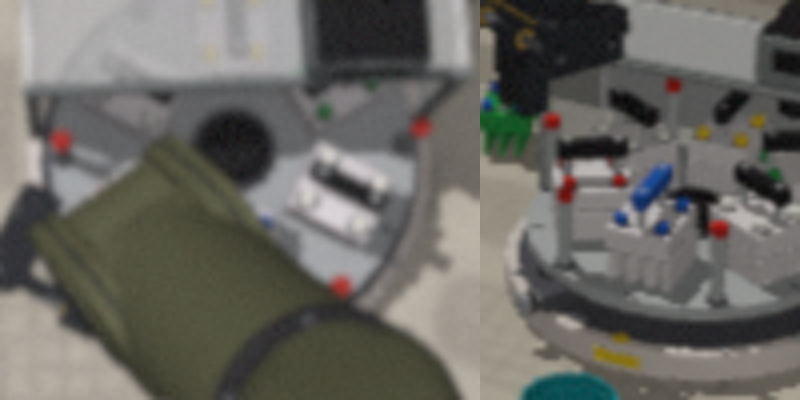

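The block sits fully down at the front, level with its neighbours, with its handle at (653,187). Now the third index.

>>> {"op": "carry_out", "data": {"rows": [[[-1,1.5,1.5],[0,0,4],1],[[-2,2.4,3.7],[0,0,7.5],1],[[-2,2.4,3.7],[0,0,7.5],1],[[-2,2.4,3.7],[0,0,7.5],1],[[-2,2.4,3.7],[0,0,7.5],1]]}}

```text
clock: 14.0
tool_pos: [0.4759, 0.0779, 0.1704]
eef_rot: [0.301, 0.954, -0.0, -0.0]
contact_force: [-0.0, 0.6, 0.1]
opening: 0.004
finger_force: 0.0
```

```bash
python3 - <<'E'
from tab import *; from plant import r
W=[(*pol(-44,.147),.1,55)]
for a in(-38,-30,-22,-14,-6): W.append((*pol(a,.142),.1,np.clip(90+YAW+a,55,110)))
plan(r,W)
E
```

```text
pos [0.4759 0.0779 0.1704] yang 54.9 t 14.0
[[0.1, 0.1, 7.0], [0, 0, -0.1]]
[[-0.3, -1.4, 7.0], [0, 0, -0.1]]
[[-0.4, -3.4, 7.0], [0, 0, -7.5]]
[[-0.8, -5.3, 7.0], [0, 0, -15.5]]
[[-1.5, -7.2, 7.0], [0, 0, -23.5]]
[[-2.4, -8.9, 7.0], [0, 0, -31.5]]
```

>>> {"op": "carry_out", "data": {"rows": [[[0,0,4],[0,0,0],1],[[0.1,0,7],[0,0,0],1],[[-0.1,-0.9,7],[0,0,0],1],[[-0.3,-1.8,7],[0,0,-1],1],[[-0.3,-2.8,7],[0,0,-5],1],[[-0.5,-3.8,7],[0,0,-9],1],[[-0.7,-4.8,7],[0,0,-13],1],[[-1,-5.7,7],[0,0,-18],1],[[-1.4,-6.7,7],[0,0,-22],1],[[-1.8,-7.7,7],[0,0,-26],1],[[-2.3,-8.7,7],[0,0,-31],1],[[-2.9,-9.6,7],[0,0,-35],1]]}}

```text
clock: 15.2
tool_pos: [0.4445, -0.0181, 0.1017]
eef_rot: [-0.001, 1.0, -0.001, 0.001]
contact_force: [0.0, 0.3, -0.9]
opening: 0.007
finger_force: 0.0
```

```bash
python3 - <<'E'
from tab import *; from plant import r
t=r.snapshot("top"); print(table(t))
plan(r,[(*pol(2,.142),.1,94),(*pol(2,.15),.17,92),(*pol(-20,.15),.17,70),(*pol(-44,.147),.17,55)])
E
```

```text
[ 68.6 -50.8]
pos [ 0.4446 -0.0209  0.1016] yang 90.0 t 15.25
[[0.0, -0.8, 0.2], [0, 0, -4.0]]
[[0.8, -0.9, -6.8], [0, 0, -2.0]]
[[0.1, 4.8, -6.9], [0, 0, 20.0]]
[[-3.2, 10.0, -6.9], [0, 0, 35.0]]
```

>>> {"op": "carry_out", "data": {"rows": [[[0,-0.5,0.2],[0,0,-3],1],[[0,-0.5,0.2],[0,0,-3],1],[[0.4,-0.7,-3],[0,0,-2],1],[[0.8,-0.7,-6.8],[0,0,0],1],[[0.6,2,-6.9],[0,0,8],1],[[0.1,4.8,-6.9],[0,0,16],1],[[-1.5,7.5,-6.9],[0,0,24],1],[[-3,10,-6.9],[0,0,31],1],[[-3,10,-6.9],[0,0,35],1],[[-3,10,-6.9],[0,0,35],1],[[-3,10,-6.9],[0,0,35],1]]}}

```text
clock: 16.35
tool_pos: [0.4747, 0.0827, 0.1693]
eef_rot: [0.302, 0.953, -0.0, 0.0]
contact_force: [0.1, -0.4, -0.6]
opening: 0.005
finger_force: 0.0
```

```bash
python3 - <<'E'
from tab import *; from plant import r
t=r.snapshot("top"); print(table(t))
W=[(*pol(-44,.147),.1,55)]
for a in(-38,-30,-22,-14,-6): W.append((*pol(a,.142),.1,np.clip(90+YAW+a,55,110)))
plan(r,W)
E
```

```text
[ 89.9 -89.8]
pos [0.4747 0.0824 0.1692] yang 54.9 t 16.4
[[-0.3, -0.2, 6.9], [0, 0, -0.1]]
[[-0.7, -1.7, 6.9], [0, 0, -0.1]]
[[-0.8, -3.7, 6.9], [0, 0, -7.6]]
[[-1.2, -5.6, 6.9], [0, 0, -15.6]]
[[-1.9, -7.5, 6.9], [0, 0, -23.6]]
[[-2.8, -9.2, 6.9], [0, 0, -31.6]]
```

Fourth index.

>>> {"op": "carry_out", "data": {"rows": [[[-0.1,-0.1,4],[0,0,0],1],[[-0.3,-0.2,6.9],[0,0,0],1],[[-0.5,-1.1,6.9],[0,0,0],1],[[-0.7,-2.1,6.9],[0,0,-1],1],[[-0.7,-3.1,6.9],[0,0,-5],1],[[-0.9,-4.1,6.9],[0,0,-9],1],[[-1.1,-5.1,6.9],[0,0,-13],1],[[-1.4,-6,6.9],[0,0,-18],1],[[-1.8,-7,6.9],[0,0,-22],1],[[-2.2,-8,6.9],[0,0,-26],1],[[-2.7,-9,6.9],[0,0,-31],1],[[-3.3,-9.9,6.9],[0,0,-35],1]]}}

```text
clock: 17.6
tool_pos: [0.4447, -0.0182, 0.1014]
eef_rot: [-0.001, 1.0, -0.0, 0.001]
contact_force: [0.5, -0.3, -0.8]
opening: 0.003
finger_force: 0.0
```

```bash
python3 - <<'E'
from tab import *; from plant import r
t=r.snapshot("top"); print(table(t))
plan(r,[(*pol(2,.142),.1,94),(*pol(2,.15),.17,92),(.40,.15,.22,92)])
E
```

```text
[ 68.6 -51.1]
pos [ 0.4446 -0.0209  0.1012] yang 90.0 t 17.65
[[0.0, -0.8, 0.1], [0, 0, -4.0]]
[[0.8, -0.9, -6.9], [0, 0, -2.0]]
[[4.5, 17.1, -11.9], [0, 0, -2.0]]
```

>>> {"op": "carry_out", "data": {"rows": [[[0,-0.5,0.1],[0,0,-3],1],[[0,-0.5,0.1],[0,0,-3],1],[[0.4,-0.7,-3],[0,0,-2],1],[[0.8,-0.7,-7],[0,0,-2],1],[[2,3,-10],[0,0,-2],1],[[3,7,-12],[0,0,-2],1],[[3,11,-12],[0,0,-2],1],[[3,15,-12],[0,0,-2],1],[[3,19,-12],[0,0,-2],1],[[3,23,-12],[0,0,-2],1],[[3,23,-12],[0,0,-2],1],[[3,23,-12],[0,0,-2],1]]}}

```text
clock: 18.85
tool_pos: [0.4152, 0.2139, 0.2203]
eef_rot: [-0.017, 1.0, -0.0, 0.0]
contact_force: [0.0, -0.6, -0.5]
opening: 0.001
finger_force: 0.0
```

```bash
python3 - <<'E'
from tab import *; from plant import r
s=r.snapshot("scene"); t=r.snapshot("top"); print(table(t), r.get_state()["tool_pos"],np.abs(r.get_state()["qd"]).max())
im=np.hstack([cv2.resize(t["image"][120:250,300:430],(390,390)),cv2.resize(s["image"][165:265,310:410],(400,390),interpolation=cv2.INTER_CUBIC)])
cv2.imwrite("pics/end.png",im[:,:,::-1])
E
```

```text
[ 89.6 -89.8  29.6 -29.6] [0.41552692 0.2117592  0.21993879] 0.0162059973341731
```

View pics/end.png

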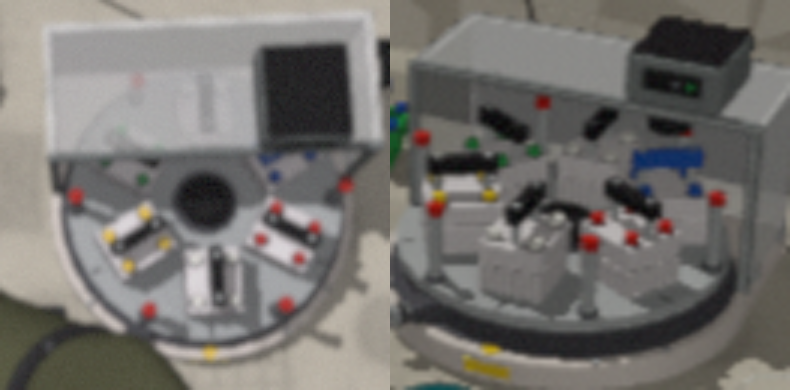

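The blue-handled block is under the reader at (668,160), level with the others. The tips are at ±30°/±90°, so the table is in its detent, and the arm is clear.

```bash
python3 -c "
from plant import r
print(r.finish_job())"
```

```text
the job is handed in; nothing more can be done
None
```

I handed the job in at about 19 s on the robot's clock: the blue-handled block is seated and, in the last pictures, clicked in under the reader with the arm clear; no verdict was returned.

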